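# Close the bur cassette and lift it from its dock by its side catches

## Task

On the jeweller's bench, while the bur cassette is still locked in its steel dock, swing its retaining bar all the way down over the burs until it rests in the fork. Then pinch the two side catches fully in and lift the cassette about 10 cm straight up out of the dock, keeping it level and leaving the other things on the bench where they are. Do not set it down: finish while holding it still in the air by its pinched catches, with the bar still closed.

Things in the scene. Friction and masses are not known exactly. Their poses are not given: they have to be found in the camera images.
- cassette_grip (a point): Bur cassette: loose aluminium block 100 (x) x 40 (y) x 40 mm, 0.2 to 0.45 kg, two rows of steel burs standing 17.5 mm out of its top. Point midway between its two black side catches, 48 mm above its underside; x along it towards the bar's hinge, y across towards the left catch, z up. Highest parts above this point: bar top when closed 14.5 mm (end lip 21 mm), hinge lugs 18 mm.
- paddle_left (a point): Centre of the outer face of the left catch's black ribbed finger paddle, at mid-length of the cassette's +y side, level with cassette_grip. The paddle is 26 mm long (x) and 28 mm high. Over both paddles: 55 mm at rest, 44 mm when both are pressed fully in. Same axes as the cassette.
- paddle_right (a point): The same on the opposite catch, on the cassette's -y side.
- catch_left (a joint): Travel of the left catch: 0 = sprung out, grows as it is pressed in, stops at 0.0055 m. Spring 2 N at the start, 7.5 N fully in. A tooth at its foot hooks 3.5 mm under the dock's ledge: the cassette cannot be lifted until each catch is pressed in at least 4 mm.
- catch_right (a joint): Travel of the opposite (right) catch: same values.
- bar_hinge (a point): Hinge axis of the retaining bar, on the cassette's centre line near its +x end, 42 mm along x and 13 mm above cassette_grip; same axes as the cassette. The bar swings about y.
- bar (a joint): Retaining bar, a flat steel strip 94 x 16 x 3 mm on the cassette: 0 = closed, lying level from the hinge towards the cassette's -x over the burs, its end in the fork; grows as it swings up, pi/2 = upright, 1.7 = stop. Starts open at 1.0 to 1.5. Friction (0.05 N m, about 1 N at 60 mm from the hinge) keeps it where it is left.
- bar_tip (a point): Free end of the retaining bar, 94 mm from the hinge axis, at mid-thickness; a lip stands up 8 mm there on the outer face. In the fork it is 13 mm above and 52 mm to the -x side of cassette_grip.
- dock: Steel dock screwed to the bench, base 130 x 96 x 12 mm, guide walls to 36 mm above the bench round the cassette (1.5 mm play), 40 mm long ledges to 33.5 mm beside the catches. Origin: centre of its underside on the bench, x along the cassette, z up. The seated cassette stands on the base, cassette_grip 60 mm above the bench.
- bur_block: Plain wooden block 120 x 70 x 42 mm with three rows of burs to 62 mm above the bench, fixed, no catches or bar; not part of the job. Origin at the centre of its underside.
- hammer_grip (a point): Bystander: hammer 240 mm long lying on the bench; point on its handle.
- driver_grip (a point): Bystander: screwdriver 190 mm long lying on the bench; point on its handle.
- tin_mid (a point): Bystander: open round metal tin of scraps, 132 mm across, 50 mm high; its centre.
- pendant_mid (a point): Bystander: flat round brass pendant 34 mm across, 5 mm thick, lying near the dock; its centre.
- mandrel_mid (a point): Bystander: steel ring mandrel, a cone standing 130 mm high on a 42 mm foot; its middle.
- bench_block_mid (a point): Bystander: square steel block 65 x 65 x 20 mm; its centre.
- snips_mid (a point): Bystander: metal snips with black handles, about 190 mm long, 14 mm high, lying on the bench; the pivot.
Things that resemble listed ones, but are neither listed nor needed, are in the scene too. What is shaped like the dock but orange or pink is not meant.

How it is judged:
On the way, in this order (a step that is already met when the one before it is completed fails the run):
1. the bar is closed in its fork while the cassette is still locked in the dock (value of joint bar below 0.08 rad and z of cassette_grip in the frame of dock below 0.066 m), for 0.2 s.
2. both catches are pinched in and the cassette is lifted clear of the dock (value of joint each of catch_left, catch_right above 0.0035 m and z of cassette_grip in the frame of dock above 0.105 m), for 0.2 s.
At the end, for the whole second after the job is handed in: The cassette is held still by the fingers above its dock, at least 70 mm higher than it was seated and within 80 mm of straight above, level within 0.2 rad, both catches pressed in at least 3.5 of 5.5 mm, the bar closed (below 0.08 rad), resting on nothing (z of cassette_grip in the frame of dock above 0.13 m and horizontal distance between cassette_grip and dock below 0.08 m and value of joint each of catch_left, catch_right above 0.0035 m and value of joint bar below 0.08 rad and angle between cassette_grip's own z axis and vertical below 0.2 rad and contact force between the fingers and cassette above 3 N and contact force between cassette and dock below 0.1 N and contact force between cassette and bur_block below 0.1 N and linear speed of cassette below 0.03 m/s); the arm keeps its last pose, push and grip.
It fails at once if another loose thing on the bench is moved more than 30 mm (distance of any of hammer_grip, driver_grip, tin_mid, pendant_mid, mandrel_mid, bench_block_mid, snips_mid from where it was at the start of the episode above 0.03 m).
It also fails if it takes over 43 s, if anything falls off the work surface, if the arm or the gripper's body presses on something with over 40 N, if the wrist force passes 120 N, or if a joint passes its speed limit or range.

## Robot

A 7-joint arm with a two-finger parallel gripper is mounted at the origin on the work surface. World frame = base frame: x ahead of the robot, y to its left, z up, the work surface at z = 0. Lengths are in m, angles in rad, forces in N, time in s.
With the tool pointing down it reaches from about 0.4 to 0.875 m from the base axis. Payload 19.3 kg.
Tool frame: the origin (TCP) lies midway between the tips of the shut fingers; the grasp point (between the pads) lies 19 mm behind it (tcp_to_grasp is the z of the grasp point in the tool frame, in m); z points along the fingers, y is the line along which they close (so a half turn about z gives the same grasp; the last joint's range is limited). The gripper opens to 85 mm and grips with 20 to 120 N. Pads are 22 mm wide; open, the fingers measure 114 mm over their backs; the gripper's body (76 mm by 85 mm) begins 54 mm behind the grasp point. The pads swing forward as they close: fully open they stand 13 mm farther back than shut.
Start: joints at [-1.256, 0.521, -0.036, 1.599, 0.021, 1.021, -0.113], TCP at [0.235, 0.579, 0.231] pointing down, gripper open.
Joint ranges: [-2.91, 2.91], [-0.3, 2.13], [-1.5, 1.42], [0.17, 2.43], [-1.26, 4.41], [0.16, 1.93], [-2.52, 2.52]. Speed limits (rad/s): [1.89, 1.89, 2.39, 2.39, 3.01, 3.01, 3.01].

## Interface

Orientations are given as [roll, pitch, yaw] about the fixed x, y, z axes, in that order (R = Rz(yaw) Ry(pitch) Rx(roll)).
In Python, from workcell import * gives the robot as it stands.
- The arm moves only by the tool send_rows, never from a script. Its argument "increments" is a list of rows, each a list of 3 entries, a list of its own where there are three numbers: the shift along the tool's x, y, z in mm, then the turn, a rotation vector about the tool's x, y, z in degrees, then the gripper's target within -1 to 1 (fully open at 1, half-way at 0, shut at -1). In form: [[[x, y, z], [wx, wy, wz], grip], ...]. A call has 1 to 10 rows; each row is the pose to reach, as a shift and turn from the pose commanded when the call began, along the tool's axes at that moment; what a row does not reach only later rows make up. A row lasts 1/10 s, in which the tool goes at most 50 mm and 8.59 degrees, less where a joint would pass 70% of its speed; a pose out of reach is approached as far as the arm can. A call with a gripper value outside its range is refused whole. The fingers move at their own pace and stop on an object; "newtons" is the grip in N (left out, the last holds). Time passes only in rows, so rows that repeat a pose let the fingers close. It gives the time, the measured TCP pose, the force, the opening and the grip force at its end, in the units of the state.
- observe(): the state, without advancing time (a new reading comes with each control period).
- grab_frame(name): name is "scene" or "side" or "wrist"; returns the picture (400x640x3 uint8, blue, green, red); there is no depth.
- camera_params(name): a dict with "fovy" (degrees; the focal length in pixels is half the picture's height over the tangent of half this angle, whatever the lens; pixels are square), "cx", "cy" (the principal point, pixels), "extrinsics" (4x4, takes a point from world to camera coordinates). Camera axes: x right, y down, z forward; pixel columns grow to the right and rows downward; lengths in m; the calibration is good to about 2 mm. A picture is of the moment at which its call begins: read the wrist's pose just before it. camera_params takes no time and is no camera call; for the wrist camera it gives the pose at the moment of the call.
- job_done(): hands the job in; it is judged then, once.
The state is a dict: "clock": time; "qpos": joint angles; "qd": joint speeds; "joint_efforts": joint torques, N m; "position": TCP position; "tool_rot": TCP orientation; "force": force on the tool from outside, world axes, zero at the start; "moment": the same for the moment, N m; "grip_width": finger opening in m; "finger_force": force on a finger pad.
Only numpy, scipy, OpenCV 4.12 (cv2) and the standard library are available. Lean on these libraries where they do the work, as an engineer would, in place of code of your own. Each camera call takes 0.05 s, during which the arm holds its last target. There are 200 camera calls.

## Working session

There is one attempt and no reset: what is moved stays moved. The work goes in short steps, Python scripts to look and compute and a tool call to move; the robot and the scene stay as the last step left them, time stands still between calls to the robot, and variables do not carry over. Pictures are saved under pics/ and viewed, at most 10 in all, crops included, and the job is handed in when it is done.

Besides the shell and the picture viewer there is one more tool, called after "Request:" as name(argument=value, ...), one argument or row to a line, values as JSON. send_rows: Moves the arm, as the interface text tells. Its arguments: {"type":"object","properties":{"increments":{"type":"array"},"newtons":{"type":"number"}},"required":["increments"]}

```bash
mkdir -p pics
cat > h.py <<'E'
from workcell import *
import numpy as np, cv2
from scipy.spatial.transform import Rotation as R
def K(n):
    c=camera_params(n); f=200/np.tan(np.radians(c["fovy"])/2); return f,c["cx"],c["cy"],np.array(c["extrinsics"])
def ray(n,u,v,k=None):
    f,cx,cy,E=k or K(n); d=E[:3,:3].T@np.array([(u-cx)/f,(v-cy)/f,1]); return -E[:3,:3].T@E[:3,3],d
def onz(n,u,v,z,k=None):
    o,d=ray(n,u,v,k); return o+d*(z-o[2])/d[2]
def proj(n,p,k=None):
    f,cx,cy,E=k or K(n); q=E[:3,:3]@np.array(p)+E[:3,3]; return f*q[0]/q[2]+cx,f*q[1]/q[2]+cy
def tri(a,b):
    (o,d),(p,e)=a,b; t=np.linalg.lstsq(np.c_[d,-e],p-o,rcond=None)[0]; x,y=o+d*t[0],p+e*t[1]; return (x+y)/2,np.linalg.norm(x-y)
def tool():
    s=observe(); return np.array(s["position"]),R.from_euler("xyz",s["tool_rot"])
E
python3 - <<'E'
from h import *
np.set_printoptions(precision=3,suppress=True)
for n in("scene","side","wrist"):
    k=K(n); cv2.imwrite(f"pics/{n}0.png",grab_frame(n)); print(n,k[:3],-k[3][:3,:3].T@k[3][:3,3],k[3][2,:3])
s=observe();print(s)
E
```

```text
scene (np.float64(507.46932884598425), 311.8775823314721, 189.82250211377044) [ 1.396 -0.721  1.092] [-0.588  0.465 -0.662]
side (np.float64(471.997055221426), 329.65076623499965, 198.62787877139874) [-0.094 -0.578  1.054] [ 0.456  0.459 -0.763]
wrist (np.float64(284.6914295887338), 317.0248145193148, 198.6024346702677) [0.159 0.609 0.373] [ 0.296 -0.121 -0.947]
{'clock': 0.15, 'qpos': array([-1.256,  0.522, -0.036,  1.6  ,  0.021,  1.021, -0.113]), 'qd': array([-0.001, -0.002,  0.   , -0.   ,  0.001, -0.001, -0.   ]), 'joint_efforts': array([  0.001, -92.739,   1.981, -37.005,   0.018,   0.006,   0.   ]), 'position': array([0.235, 0.579, 0.231]), 'tool_rot': array([-3.141,  0.   ,  2.757]), 'force': array([-0.485, -0.38 , -0.048]), 'moment': array([-0.022, -0.001,  0.005]), 'finger_force': 0.0, 'grip_width': 0.08514093685994585}
```

View pics/scene0.png

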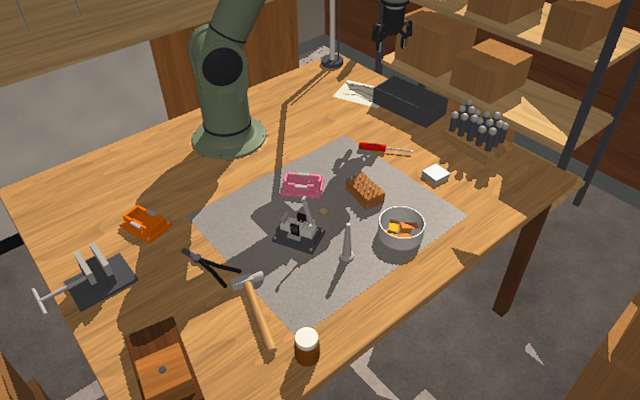

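View pics/side0.png

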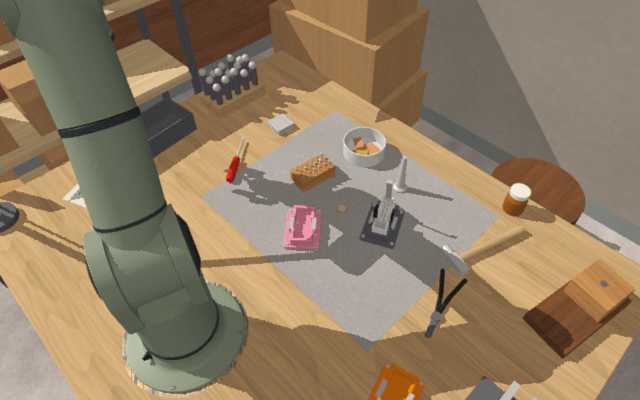

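The grey dock with the cassette is at scene (300,230) and side (382,220). The bar stands up at side (389,190) and the mandrel is close by, at scene (347,245) and side (402,178). I'll enlarge both regions.

Run:
```python
from h import *
a=cv2.imread("pics/scene0.png")[190:260,265:335];b=cv2.imread("pics/side0.png")[175:255,345:425]
f=lambda i:cv2.resize(i,(400,400),interpolation=cv2.INTER_CUBIC)
cv2.imwrite("pics/c1.png",np.hstack([f(a),f(b)]))
print(onz("scene",299,245,0.012),onz("side",381,228,0.012),onz("scene",347,258,0),onz("side",400,188,0))
```

```text
[ 0.59820644 -0.14228281  0.012     ] [ 0.55363858 -0.12653388  0.012     ] [ 0.71553171 -0.06325223  0.        ] [ 0.71344464 -0.06367596  0.        ]
```

View pics/c1.png

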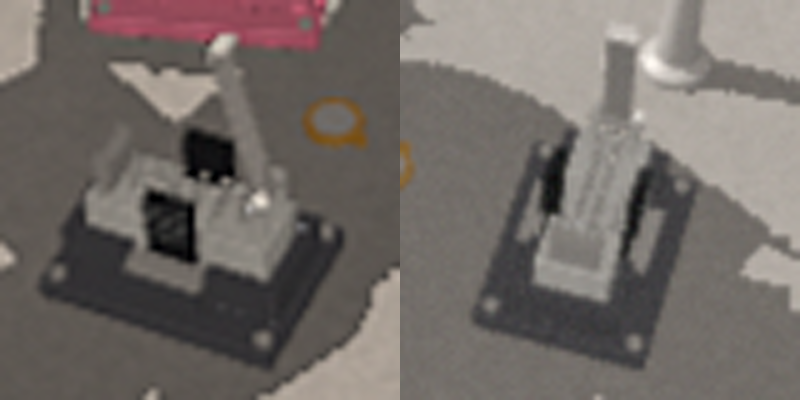

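The crop shows four base screws in the side view and three in the scene view. The bar is hinged at the far (+x) end, the left black paddle is at scene crop (210,155) and the right at (170,225), and the bar tip is at scene crop (225,42) and side crop (620,32).

Run:
```python
from h import *
np.set_printoptions(precision=4,suppress=True)
S=lambda u,v:(265+u*.175,190+v*.175); D=lambda u,v:(345+(u-400)*.2,175+v*.2)
for p in [(58,272),(263,340),(328,230)]: print("sc",onz("scene",*S(*p),.012))
for p in [(490,303),(635,342),(683,187),(545,148)]: print("sd",onz("side",*D(*p),.012))
c=[onz("scene",*S(*p),.012) for p in [(40,290),(272,367),(343,238)]];print("cor",c,(c[0]+c[2])/2, c[1]-c[0])
print("tip",tri(ray("scene",*S(225,42)),ray("side",*D(622,35))))
print("padR",tri(ray("scene",*S(171,227)),ray("side",*D(638,210))))
print("pend",onz("scene",*S(333,122),.003))
```

```text
sc [ 0.5305 -0.1773  0.012 ]
sc [ 0.6338 -0.1269  0.012 ]
sc [ 0.597  -0.0536  0.012 ]
sd [ 0.4997 -0.1089  0.012 ]
sd [ 0.5356 -0.1811  0.012 ]
sd [ 0.6362 -0.1316  0.012 ]
sd [ 0.6025 -0.0575  0.012 ]
cor [array([ 0.5347, -0.1916,  0.012 ]), array([ 0.6503, -0.1347,  0.012 ]), array([ 0.6063, -0.0514,  0.012 ])] [ 0.5705 -0.1215  0.012 ] [0.1157 0.0569 0.    ]
tip (array([ 0.5852, -0.1089,  0.165 ]), np.float64(0.005665222310603834))
padR (array([ 0.5775, -0.1407,  0.0551]), np.float64(0.004399000893961386))
pend [0.5304 0.0062 0.003 ]
```

Request:
send_rows(
  increments=[
    [[-20,-16,0],[0,0,4],-1],
    [[-56,-45,0],[0,0,12],-1],
    [[-93,-75,0],[0,0,20],-1],
    [[-131,-105,0],[0,0,28],-1],
    [[-169,-136,0],[0,0,36],-1],
    [[-207,-166,0],[0,0,44],-1],
    [[-245,-197,0],[0,0,52],-1],
    [[-282,-227,0],[0,0,60],-1],
    [[-320,-257,0],[0,0,68],-1],
    [[-358,-288,0],[0,0,76],-1],
  ],
  newtons=40,
)

```text
clock: 1.15
position: [0.4589, 0.1762, 0.2314]
tool_rot: [3.141, -0.0, 1.425]
force: [1.1, -0.2, -0.4]
grip_width: 0.0001
finger_force: 0.0
```

```bash
cat >> h.py <<'E'
C=np.array([.567,-.119]); YAW=26.1
def goal(x,y,z,yaw=None,C=C):
    "shift (mm) and turn (deg) in tool axes to put TCP at dock-frame x,y and height z (mm)"
    yaw=YAW if yaw is None else yaw
    a=np.radians(YAW); w=np.array([C[0]+(np.cos(a)*x-np.sin(a)*y)/1e3,C[1]+(np.sin(a)*x+np.cos(a)*y)/1e3,z/1e3])
    p,r=tool(); g=R.from_euler("xyz",[np.pi,0,np.radians(yaw)])
    return np.round(r.inv().apply(w-p)*1e3,1),np.round((r.inv()*g).as_rotvec(degrees=True),1)
def dock(p,C=C):
    a=np.radians(YAW); d=np.array(p[:2])-C; return np.round(np.array([np.cos(a)*d[0]+np.sin(a)*d[1],-np.sin(a)*d[0]+np.cos(a)*d[1],p[2]])*1e3,1)
E
python3 -c "
from h import *
print(goal(52,0,231),observe())"
```

```text
(array([-247. ,  192.8,    0.4]), array([-0. , -0. , 55.5])) {'clock': 1.15, 'qpos': array([-0.79013702,  0.32816989,  0.38311946,  1.95841858, -0.15680202,
        0.88306404, -0.47148989]), 'qd': array([ 0.6573515 ,  0.12452247,  0.47397293, -0.0939755 , -0.23114859,
        0.0368634 , -0.1515094 ]), 'joint_efforts': array([ -8.36627036, -68.10726643,   3.78660679, -30.31517029,
         0.90014672,   0.12326445,   0.38635368]), 'position': array([0.4588735 , 0.17624944, 0.23143185]), 'tool_rot': array([ 3.14145118e+00, -3.04365433e-04,  1.42497343e+00]), 'force': array([ 1.08711948, -0.18255405, -0.36073078]), 'moment': array([ 0.04273231, -0.02004974,  0.00435313]), 'finger_force': 0.0, 'grip_width': 0.00010309614234772259}
```

Request:
send_rows(
  increments=[
    [[-38,30,0],[0,0,8],-1],
    [[-76,59,0],[0,0,16],-1],
    [[-114,88,0],[0,0,24],-1],
    [[-152,117,0],[0,0,32],-1],
    [[-188,145,0],[0,0,40],-1],
    [[-218,168,0],[0,0,48],-1],
    [[-235,182,0],[0,0,54],-1],
    [[-235,182,0],[0,0,54],-1],
    [[-235,182,0],[0,0,54],-1],
  ],
)

```text
clock: 2.05
position: [0.6053, -0.0802, 0.2308]
tool_rot: [-3.141, 0.001, 0.489]
force: [-0.4, 0.6, -0.3]
grip_width: -0.0002
finger_force: 0.0
```

```bash
python3 -c "
from h import *
print(goal(52,0,231),observe()['qpos'],observe()['tool_rot'])
import json
k=K('wrist'); np.savez('pics/k1.npz',k=np.array(k[:3]),E=k[3]); cv2.imwrite('pics/w1.png',grab_frame('wrist'))"
```

```text
(array([-0.1, 18. , -0.2]), array([-0. ,  0.1,  1.9])) [-0.38001051  0.5782623   0.63140361  1.6631873  -0.38587154  1.02887473
 -0.70576635] [-3.14115075e+00  8.95315929e-04  4.88697533e-01]
```

View pics/w1.png

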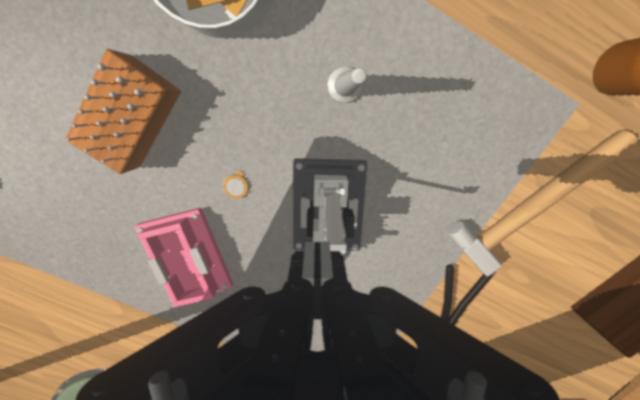

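The wrist view shows the dock base from (293,158) to (368,250), with screws at (298,167), (361,167), (299,246) and (361,246). The bar is around (337,215) and the mandrel foot is at (343,88), well clear.

Run:
```python
from h import *
z=np.load('pics/k1.npz');k=(*z['k'],z['E'])
P=[onz("w",u,v,.012,k) for u,v in [(298,167),(361,167),(361,246),(299,246)]]
print(np.round(P,4),"c",np.mean(P,0)); 
for a,b in((3,0),(2,1)): d=P[b]-P[a];print(np.degrees(np.arctan2(d[1],d[0])),np.linalg.norm(d))
for a,b in((1,0),(2,3)): d=P[b]-P[a];print(np.degrees(np.arctan2(-d[0],d[1])),np.linalg.norm(d))
for u,v,h in((317,218,.068),(350,218,.068)): print(onz("w",u,v,h,k))
p=onz("w",343,88,0.01,k);print("mandrel",dock(p))
i=cv2.imread("pics/w1.png")[145:265,270:390];cv2.imwrite("pics/c2.png",cv2.resize(i,(590,590),interpolation=cv2.INTER_CUBIC))
```

```text
[[ 0.5981 -0.0578  0.012 ]
 [ 0.6362 -0.1295  0.012 ]
 [ 0.5382 -0.1879  0.012 ]
 [ 0.497  -0.1103  0.012 ]] c [ 0.56740597 -0.12137494  0.012     ]
27.436181480637256 0.11394985003281016
30.77612621770255 0.11407216988401789
27.953076862925908 0.08125038986857851
27.960560499379444 0.08789661201060509
[ 0.56741972 -0.10184505  0.068     ]
[ 0.5853199  -0.13557038  0.068     ]
mandrel [151.8 -11.1  10. ]
```

View pics/c2.png

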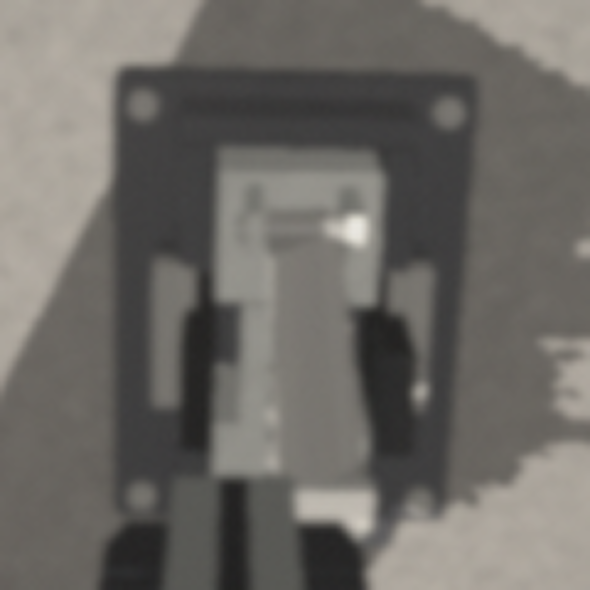

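The close-up gives sharper screw positions. The bar leans back from the hinge pin at crop (300,230), with its tip lip at (335,500).

Run:
```python
from h import *
z=np.load('pics/k1.npz');k=(*z['k'],z['E'])
s=120/590; X=lambda u,v,h:onz("w",270+u*s,145+v*s,h,k)
P=[X(u,v,.012) for u,v in [(143,105),(449,112),(420,500),(140,496)]]
print("c",np.mean(P,0)); 
for a,b in((3,0),(2,1)): d=P[b]-P[a];print(np.degrees(np.arctan2(d[1],d[0])),np.linalg.norm(d))
for a,b in((1,0),(2,3)): d=P[b]-P[a];print(np.degrees(np.arctan2(-d[0],d[1])),np.linalg.norm(d))
print("hinge",dock(X(300,230,.073)),"padL",dock(X(190,315,.074)),"padR",dock(X(403,315,.074)),"tip",dock(X(336,495,.165)))
```

```text
c [ 0.56637713 -0.12002018  0.012     ]
26.361016288978114 0.11464594909233908
26.59391283357915 0.11404567826173743
26.62026172018578 0.08032205221142645
27.045147373544932 0.08079056207110391
hinge [41.7  0.8 73. ] padL [20.9 25.  74. ] padR [ 22.5 -23.6  74. ] tip [ 24.4  -1.7 165. ]
```

```bash
sed -i 's/^C=.*/C=np.array([.5665,-.1195]); YAW=26.5/' h.py; python3 -c "
from h import *
print(goal(54,0,138))"
```

```text
(array([ 1. , 18.6, 93. ]), array([-0. ,  0. ,  1.6]))
```

Request:
send_rows(
  increments=[
    [[1,10,0],[0,0,1.6],-1],
    [[1,18.6,10],[0,0,1.6],-1],
    [[1,18.6,35],[0,0,1.6],-1],
    [[1,18.6,65],[0,0,1.6],-1],
    [[1,18.6,85],[0,0,1.6],-1],
    [[1,18.6,93],[0,0,1.6],-1],
    [[1,18.6,93],[0,0,1.6],-1],
  ],
)

```text
clock: 2.8
position: [0.6148, -0.0964, 0.1373]
tool_rot: [-3.141, 0.001, 0.46]
force: [-0.4, 0.0, 0.9]
grip_width: -0.0003
finger_force: 0.0
```

```bash
python3 -c "
from h import *
print(dock(tool()[0]),goal(54,0,138),observe()['force'])"
```

```text
[ 53.6  -0.9 137.3] (array([ 0.4, -0.9, -0.7]), array([-0. ,  0.1, -0.1])) [-0.38794799  0.01749328  0.87438022]
```

Request:
send_rows(
  increments=[
    [[-10,-1,-1],[0,0,0],-1],
    [[-22,-1,1],[0,0,0],-1],
    [[-32,-1,4.5],[0,0,0],-1],
    [[-42,-1,11],[0,0,0],-1],
    [[-52,-1,20],[0,0,0],-1],
    [[-60,-1,31],[0,0,0],-1],
    [[-65,-1,43],[0,0,0],-1],
    [[-68,-1,53],[0,0,0],-1],
    [[-69,-1,58],[0,0,0],-1],
    [[-69,-1,60],[0,0,0],-1],
  ],
)

```text
clock: 3.8
position: [0.5527, -0.1259, 0.0776]
tool_rot: [-3.141, 0.001, 0.46]
force: [-0.7, -0.1, 1.1]
grip_width: 0.0001
finger_force: 0.3
```

```bash
python3 -c "
from h import *
s=observe();print(dock(tool()[0]),s['force'],s['moment'])
a=grab_frame('side')[150:260,320:430];b=grab_frame('scene')[180:270,255:345]
f=lambda i:cv2.resize(i,(400,400),interpolation=cv2.INTER_CUBIC)
cv2.imwrite('pics/c3.png',np.hstack([f(a),f(b)]))"
```

```text
[-15.2   0.4  77.6] [-0.67288756 -0.11910623  1.1237322 ] [-0.04165106  0.07645443  0.04967612]
```

View pics/c3.png

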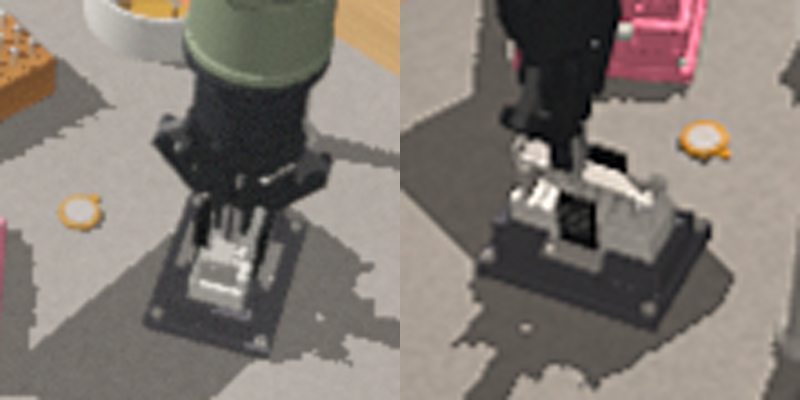

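The bar follows the fingers and is nearly closed. I'll press the last few millimetres.

Request:
send_rows(
  increments=[
    [[0,0,1],[0,0,0],-1],
    [[0,0,2],[0,0,0],-1],
    [[0,0,3],[0,0,0],-1],
    [[0,0,3.5],[0,0,0],-1],
    [[0,0,3.5],[0,0,0],-1],
  ],
)

```text
clock: 4.4
position: [0.553, -0.1259, 0.0748]
tool_rot: [-3.142, -0.0, 0.46]
force: [-0.5, -0.2, -0.2]
grip_width: -0.0001
finger_force: 0.0
```

Request:
send_rows(
  increments=[
    [[0,0,1],[0,0,0],-1],
    [[0,0,2],[0,0,0],-1],
    [[0,0,3],[0,0,0],-1],
    [[0,0,3],[0,0,0],-1],
  ],
)

```text
clock: 4.8
position: [0.5532, -0.1262, 0.0733]
tool_rot: [-3.142, -0.001, 0.459]
force: [-8.8, 3.8, 34.3]
grip_width: -0.0001
finger_force: 17.2
```

Request:
send_rows(
  increments=[
    [[2,0,-10],[0,0,0],-1],
    [[6,0,-30],[0,0,0],-1],
    [[11,0,-50],[0,0,0],1],
    [[15,0,-62],[0,0,0],1],
    [[15,0,-65],[0,0,0],1],
    [[15,0,-65],[0,0,0],1],
    [[15,0,-65],[0,0,0],1],
  ],
)

```text
clock: 5.5
position: [0.5658, -0.1192, 0.136]
tool_rot: [-3.141, 0.001, 0.46]
force: [-0.6, 0.1, -0.7]
grip_width: 0.0726
finger_force: 0.0
```

```bash
python3 -c "
from h import *
s=observe();print(dock(tool()[0]),s['force'],s['grip_width'],goal(0,0,110),goal(0,0,40))
k=K('wrist'); np.savez('pics/k2.npz',k=np.array(k[:3]),E=k[3])
a=grab_frame('side')[150:260,320:430];b=grab_frame('scene')[180:270,255:345];c=grab_frame('wrist')[150:400,210:430]
f=lambda i,w=400:cv2.resize(i,(w,300),interpolation=cv2.INTER_CUBIC)
cv2.imwrite('pics/c4.png',np.hstack([f(a,300),f(b,300)]));cv2.imwrite('pics/c5.png',cv2.resize(c,None,fx=2.2,fy=2.2))"
```

```text
[ -0.5   0.5 136. ] [-0.55481712  0.14165725 -0.71422939] 0.07259091160966191 (array([ 0.5,  0.6, 26. ]), array([-0. ,  0.1, -0.2])) (array([ 0.6,  0.6, 96. ]), array([-0. ,  0.1, -0.2]))
```

View pics/c4.png

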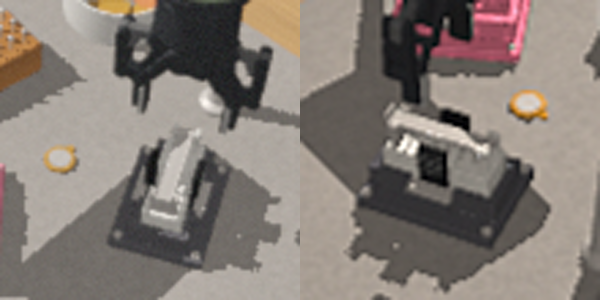

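View pics/c5.png

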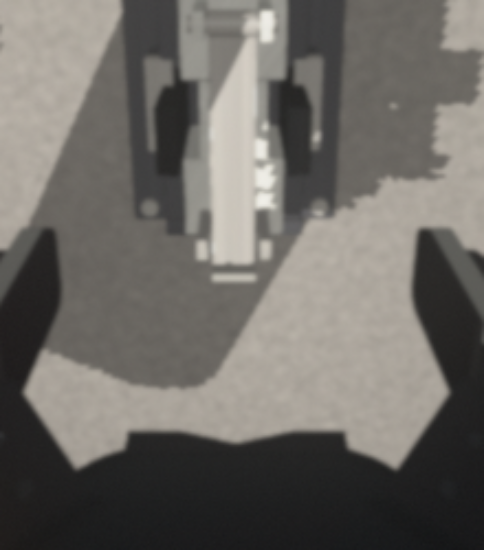

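The bar lies parallel to the cassette, with its tip between the fork posts (wrist crop (233,262)), so it is closed. The fingers straddle the cassette centrally, so I'll descend.

Request:
send_rows(
  increments=[
    [[0.5,0.5,12],[0,0,0],1],
    [[0.5,0.5,35],[0,0,0],1],
    [[0.5,0.5,60],[0,0,0],1],
    [[0.5,0.5,80],[0,0,0],1],
    [[0.5,0.5,92],[0,0,0],1],
    [[0.5,0.5,96],[0,0,0],1],
    [[0.5,0.5,96],[0,0,0],1],
  ],
)

```text
clock: 6.35
position: [0.5669, -0.1196, 0.0405]
tool_rot: [-3.141, 0.001, 0.46]
force: [-0.1, -0.3, 0.1]
grip_width: 0.0856
finger_force: 0.0
```

Request:
send_rows(
  increments=[
    [[0,0,0],[0,0,0],-0.1],
    [[0,0,0],[0,0,0],-0.2],
    [[0,0,0],[0,0,0],-1],
    [[0,0,0],[0,0,0],-1],
    [[0,0,0],[0,0,0],-1],
    [[0,0,0],[0,0,0],-1],
    [[0,0,0],[0,0,0],-1],
  ],
  newtons=50,
)

```text
clock: 7.05
position: [0.5674, -0.1188, 0.0424]
tool_rot: [-3.141, -0.002, 0.46]
force: [-7.1, 6.2, 27.2]
grip_width: 0.0401
finger_force: 47.1
```

```bash
python3 -c "
from h import *
s=observe();print(dock(tool()[0]),s['force'],s['moment'],s['grip_width'],s['finger_force'])
a=grab_frame('side')[150:260,320:430];b=grab_frame('scene')[180:270,255:345]
f=lambda i:cv2.resize(i,(400,400),interpolation=cv2.INTER_CUBIC)
cv2.imwrite('pics/c6.png',np.hstack([f(a),f(b)]))"
```

```text
[ 1.1  0.2 42.4] [-7.09192447  6.15265218 27.24504598] [1.4355881  1.75595574 0.04753409] 0.040096803299531185 47.10486173629761
```

View pics/c6.png

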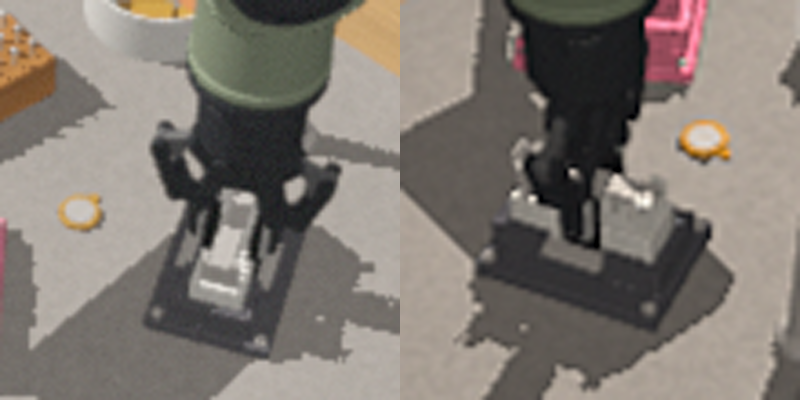

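Both fingers are on the black paddles (scene crop (580,215)). The 27 N upward force is the pads dragging down as they swing closed. I'll lift a few millimetres and check.

Request:
send_rows(
  increments=[
    [[0,0,-1],[0,0,0],-1],
    [[0,0,-3],[0,0,0],-1],
    [[0,0,-5],[0,0,0],-1],
    [[0,0,-7],[0,0,0],-1],
    [[0,0,-7],[0,0,0],-1],
  ],
)

```text
clock: 7.65
position: [0.5669, -0.1193, 0.0479]
tool_rot: [-3.141, 0.0, 0.46]
force: [-1.9, 2.2, -3.2]
grip_width: 0.0382
finger_force: 51.1
```

Request:
send_rows(
  increments=[
    [[0,0,-5],[0,0,0],-1],
    [[0,0,-13],[0,0,0],-1],
    [[0,0,-23],[0,0,0],-1],
    [[0,0,-33],[0,0,0],-1],
    [[0,0,-43],[0,0,0],-1],
    [[0,0,-53],[0,0,0],-1],
    [[0,0,-63],[0,0,0],-1],
    [[0,0,-73],[0,0,0],-1],
    [[0,0,-83],[0,0,0],-1],
    [[0,0,-89],[0,0,0],-1],
  ],
)

```text
clock: 8.65
position: [0.5673, -0.1195, 0.1379]
tool_rot: [3.141, -0.001, 0.46]
force: [-0.2, -0.9, -2.9]
grip_width: 0.0385
finger_force: 51.0
```

Request:
send_rows(
  increments=[
    [[0,0,-3],[0,0,0],-1],
    [[0,0,-5],[0,0,0],-1],
    [[0,0,-5],[0,0,0],-1],
    [[0,0,-5],[0,0,0],-1],
    [[0,0,-5],[0,0,0],-1],
    [[0,0,-5],[0,0,0],-1],
  ],
)

```text
clock: 9.25
position: [0.5669, -0.1195, 0.1416]
tool_rot: [-3.141, 0.0, 0.46]
force: [-0.2, -0.4, -3.1]
grip_width: 0.0384
finger_force: 51.0
```

```bash
python3 -c "
from h import *
s=observe();print(dock(tool()[0]),s['force'],s['moment'],s['grip_width'],s['finger_force'],np.abs(s['qd']).max())
a=grab_frame('side')[110:260,300:450];b=grab_frame('scene')[130:270,235:375]
f=lambda i:cv2.resize(i,(400,400),interpolation=cv2.INTER_CUBIC)
cv2.imwrite('pics/c7.png',np.hstack([f(a),f(b)]))"
```

```text
[  0.4  -0.2 141.6] [-0.24691986 -0.43560703 -3.06141461] [ 0.00865122 -0.00944711 -0.00412825] 0.038432330802876745 51.031699776649475 0.0026476902618142806
```

View pics/c7.png

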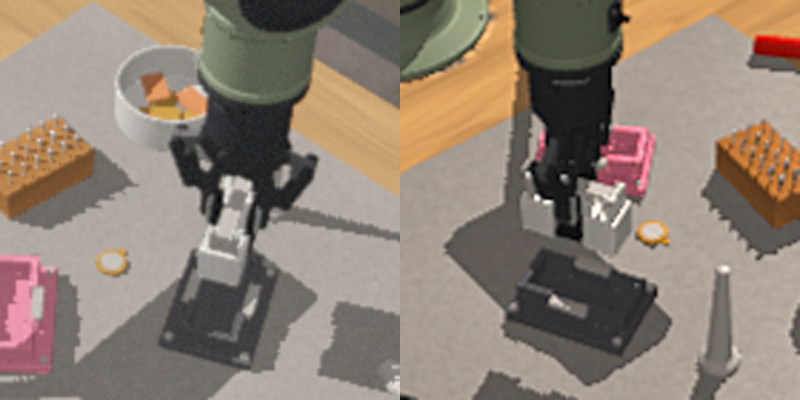

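The cassette hangs level above the empty dock, still, with the bar closed. It has risen about 100 mm, and the bystanders visible in these crops are untouched. Handing in.

```bash
python3 -c "
from workcell import *
print(job_done())"
```

```text
the job is handed in; nothing more can be done
None
```

I closed the bar in its fork, pinched the catches, lifted the cassette about 10 cm straight up and handed the job in at about 9.4 s with it held still and level; the judge's verdict wasn't shown.

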